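Sniff the manifold cover seam for leaks

ROBOT

A 7-joint arm with a two-finger parallel gripper is mounted at the origin on the work surface. World frame = base frame: x ahead of the robot, y to its left, z up, the work surface at z = 0. Lengths are in m, angles in rad, forces in N, time in s.
With the tool pointing down it reaches from about 0.4 to 0.85 m from the base axis. Payload 6.9 kg.
Tool frame: the origin (TCP) lies midway between the tips of the shut fingers; the grasp point (between the pads) lies 19 mm behind it (ctrl.pinch_z is the distance from the TCP to the grasp point, in m); z points along the fingers, y is the direction in which the jaws open and shut (so a half turn about z gives the same grasp; the last joint's range is limited). The gripper opens to 85 mm and grips with 20 to 120 N. Pads are 22 mm wide; open, the fingers measure 114 mm over their backs; the gripper's body (76 mm by 85 mm) begins 54 mm behind the grasp point. The pads swing forward as they close: fully open they stand 13 mm farther back than shut.
Start: joints at [-1.093, 0.507, -0.238, 1.5, 0.126, 1.149, -0.155], TCP at [0.227, 0.582, 0.231] pointing down, gripper open.
Joint ranges: [-3.08, 3.08], [-0.24, 2.05], [-1.43, 1.35], [0, 2.5], [-1.52, 4.66], [0.17, 1.96], [-2.89, 2.89]. Speed limits (rad/s): [2.39, 2.39, 3.14, 3.14, 3.14, 3.14, 3.14].

INTERFACE

Orientations are given as a unit quaternion [x, y, z, w].
In Python, from plant import ctrl gives the robot as it stands. Calls block until the motion is done:
- ctrl.reach(position, orientation): joint-space move of the TCP to a pose.
- ctrl.line_to(position, frame=None, vel=0.15): straight line of the TCP; frame=None keeps the orientation; vel is the mean speed in m/s.
- ctrl.move_j(angles): joint-space move.
- ctrl.grip(opening, grip_force=None): opening from 0.0 (shut) to 1.0 (fully open); grip_force is the grip in N (None keeps the last); returns when the fingers have stopped.
- ctrl.dwell(seconds).
- ctrl.ik(position, orientation): joint angles nearest the present ones, or None.
- ctrl.get_obs(): the state.
- ctrl.get_image(name): name is "scene" or "top" or "wrist"; returns a dict with "color" (400x640x3 uint8, blue, green, red), "camera_matrix" (3x3 intrinsics, pixels), "dist" ([k1, k2, p1, p2, k3] as OpenCV has them; the pictures are not rectified), "rvec" (rotation vector, rad) and "tvec" (3), from world to camera coordinates, as OpenCV has them. Camera axes: x right, y down, z forward; pixel columns grow to the right and rows downward; lengths in m; the calibration is good to about 2 mm. A picture is of the moment at which its call begins. There is no depth.
A pose or a line that the arm cannot do raises ctrl.MotionError and nothing moves.
- ctrl.finish_job(): hands the job in, once; it reports no verdict.
Trained networks look in the newest picture that a camera, given by its name, has taken for a name from the list of things; names that differ only in an ending like _2 or _b are one class to them, and where a whole thing is asked for, a point or a joint stands for the part that bears it (a point fixed in the world has none). Each returns a list of dicts, best first, with "p" (0 to 1); they miss things now and then, are a little off and sometimes report something else, mostly with a low value. They report only what shows in the picture. A call takes as long as a camera call. They do not tell look-alikes from the thing itself.
- ctrl.look_for(camera, target): "extent" ([centre column, centre row, width, height] in pixels, round what is visible of it).
- ctrl.outline_of(camera, target): "region" (400x640 bool, what is visible of it) and "extent" ([centre column, centre row, width, height] in pixels, round what is visible of it).
The state is a dict: "t": time; "joint_pos": joint angles; "qd": joint speeds; "effort": joint torques, N m; "position": TCP position; "eef_rot": TCP orientation; "ft_force": force on the tool from outside, world axes, zero at the start; "wrist_torque": the same for the moment, N m; "gripper_width": opening from 0.0 (shut) to 1.0 (fully open).
Only numpy, scipy, OpenCV 4.12 (cv2) and the standard library are available. Lean on these libraries where they do the work, as an engineer would, in place of code of your own. Each camera call takes 0.05 s, during which the arm holds its last target.

TASK

Take the leak probe out of its stand and check the seam on top of the gas manifold box: with the tip pointing down about 8 mm above the seam, start at the end by the brass unions and follow the seam slowly (about 3 cm per second) and steadily to its other end. Then put the probe back upright in the same stand, collar down on the rim, and let go; leave the rubber-bulbed dropper in the other stand where it is.

Things in the scene. Friction and masses are not known exactly. Their poses are not given: they have to be found in the camera images.
- probe: Leak probe: straight round stylus, 150 mm long, about 120 g, loose in its stand, tip down. Origin at the tip, z along its axis up to the handle. From the tip: steel nose 0-60 mm (6 mm thick at the tip, 12 mm from 20 mm on), black collar 44 mm in diameter at 60-65 mm, straight grey handle 20 mm in diameter at 65-150 mm, to grip from above. Yaw does not matter.
- seam (a point): Start of the seam, on top of the fixed gas manifold box (220 x 130 x 70 mm high, cream cover in two halves, turned differently each time). The seam is the straight dark 4 mm gap between the halves. x points along it from this start, by the three brass unions, to its end 150 mm away; y across, z up. Just beyond each end a steel clip (28 x 24 mm, 2 mm high) covers the gap.
- stand_mouth (a point): Centre of the hole in the top of the probe's stand, z up, 80 mm above the bench: a fixed upright white tube, 52 mm outside, hole 26 mm in diameter and 70 mm deep, on a steel 80 x 80 mm foot. The probe hangs by its collar, tip 60 mm below the mouth. A like stand with the dropper is 120 mm or more away; which stands where varies.
- dropper: Glass dropper with a black rubber bulb 30 mm in diameter, hanging by its 40 mm collar in the second stand; its top is 52 mm above that stand's rim. Not to be moved. Origin in the underside of its collar, at the rim, z up.
Things that resemble listed ones, but are neither listed nor needed, are in the scene too. Leave any red or turquoise look-alike of the probe alone. Leave any turquoise look-alike of the part that bears stand_mouth alone.

How it is judged:
By the outcome, as a careful person would: the job done as asked, in the order asked, and still so for the second after the job is handed in, with the robot touching nothing.
It also fails if it takes over 64 s, if anything falls off the work surface, if the arm or the gripper's body presses on something with over 40 N, if the wrist force passes 120 N, or if a joint passes its speed limit or range.

## Working session

There is one attempt and no reset: what is moved stays moved. The work goes in short steps, each a Python script; the robot and the scene stay as the last script left them, time stands still between calls to the robot, and variables do not carry over. Pictures are saved under pics/ and viewed, and the job is handed in when it is done.

```bash
ls; mkdir -p pics; python3 - <<'E'
from plant import ctrl
import cv2,numpy as np
for n in ["scene","top","wrist"]:
    im=ctrl.get_image(n); cv2.imwrite(f"pics/{n}0.png",im["color"])
    print(n,im["rvec"],im["tvec"],np.array(im["camera_matrix"]).tolist(),im["dist"])
    for t in ["probe","seam","stand_mouth","dropper"]:
        try: print(t,[(round(d["p"],2),[round(float(x)) for x in d["extent"]]) for d in ctrl.look_for(n,t)])
        except Exception as e: print(t,e)
o=ctrl.get_obs();print(o)
E
```

```text
pics
scene [ 1.8065654   1.49087131 -0.76109403] [ 0.04278215 -0.25726041  1.49423796] [[509.4277240295633, 0.0, 315.1372841512311], [0.0, 509.4277240295633, 196.5587596643803], [0.0, 0.0, 1.0]] [-0.16892144  0.          0.          0.          0.        ]
probe [(0.96, [236, 186, 22, 48]), (0.91, [249, 168, 21, 54]), (0.83, [271, 231, 20, 65])]
seam [(0.62, [436, 207, 124, 72])]
stand_mouth [(0.98, [176, 226, 53, 52]), (0.69, [310, 185, 42, 45]), (0.62, [240, 224, 44, 46])]
dropper [(0.83, [320, 202, 22, 26])]
top [ 2.22195057 -2.16836931  0.04719524] [-0.13836016  0.48810711  0.9923506 ] [[421.33849638388193, 0.0, 316.78044598591305], [0.0, 421.33849638388193, 193.9196194470106], [0.0, 0.0, 1.0]] [-0.0231399  0.         0.         0.         0.       ]
probe [(0.61, [364, 147, 15, 20]), (0.58, [394, 194, 22, 21])]
seam [(0.63, [214, 172, 118, 73])]
stand_mouth [(0.84, [318, 228, 45, 41]), (0.77, [390, 194, 40, 42]), (0.71, [444, 207, 45, 46])]
dropper [(0.51, [320, 168, 19, 19])]
wrist [-2.39279806 -1.63484516 -0.2341417 ] [-0.62557198 -0.03574706  0.37874166] [[290.35366112874186,
[... 251 characters left out ...]
.75, 'joint_pos': array([-1.09342536,  0.50751694, -0.23759938,  1.50022532,  0.12568758,
        1.14889385, -0.15479839]), 'qd': array([-0.00095341, -0.00119097, -0.00132874,  0.0023176 ,  0.00043157,
       -0.00190048, -0.00086815]), 'effort': array([-3.13028149e-04, -6.20252538e+01, -2.18429849e+00, -2.49947047e+01,
        1.40424809e-02,  2.07984376e-03, -2.97258146e-05]), 'position': array([0.2271114 , 0.5822518 , 0.23125566]), 'eef_rot': array([ 1.84878190e-01,  9.82761443e-01, -3.09785730e-05, -1.63901463e-05]), 'ft_force': array([-0.47244138,  0.29895642,  0.10252728]), 'wrist_torque': array([ 1.90343563e-05, -6.86533098e-03,  9.75567960e-03]), 'gripper_width': 0.9985596933173891}
```

View pics/scene0.png

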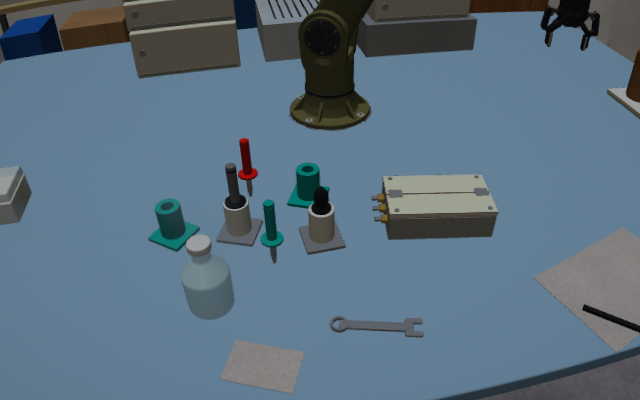

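View pics/top0.png

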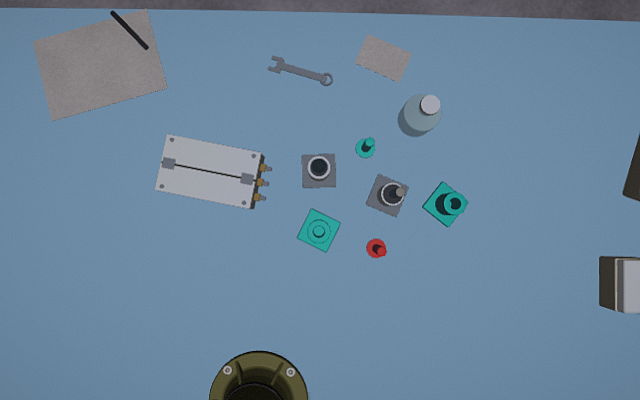

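```bash
cat > h.py <<'E'
import cv2,numpy as np
def cam(im):
    R=cv2.Rodrigues(np.array(im["rvec"],float))[0]; t=np.array(im["tvec"],float).reshape(3)
    return R,t,np.array(im["camera_matrix"],float),np.array(im["dist"],float)
def px2w(im,uv,z):
    R,t,K,D=cam(im)
    n=cv2.undistortPoints(np.array(uv,float).reshape(-1,1,2),K,D).reshape(-1,2)
    d=np.c_[n,np.ones(len(n))]@R; c=-R.T@t
    return c+d*((z-c[2])/d[:,2])[:,None]
def w2px(im,P):
    R,t,K,D=cam(im)
    return cv2.projectPoints(np.array(P,float).reshape(-1,3),np.array(im["rvec"],float),t,K,D)[0].reshape(-1,2)
E
python3 - <<'E'
from plant import ctrl
from h import *
import pickle
S=ctrl.get_image("scene");T=ctrl.get_image("top")
pickle.dump((S,T),open("im0.pkl","wb"))
def crop(im,x,y,w,h,f,n): cv2.imwrite(n,cv2.resize(im["color"][y:y+h,x:x+w],None,fx=f,fy=f,interpolation=cv2.INTER_CUBIC))
crop(T,145,125,140,95,5.5,"pics/tbox.png"); crop(T,355,160,70,60,8,"pics/tprobe.png")
crop(S,210,150,80,100,6,"pics/sprobe.png"); crop(S,365,165,140,80,5.5,"pics/sbox.png")
E
```

```text
(no output)
```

View pics/tbox.png

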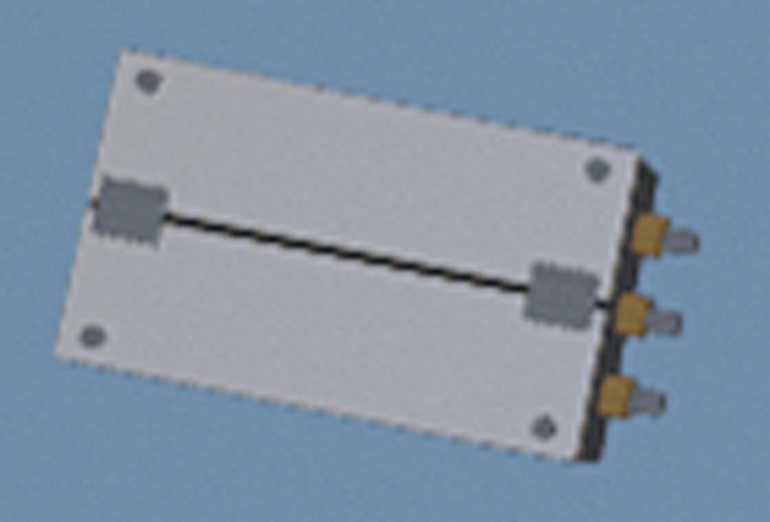

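View pics/tprobe.png

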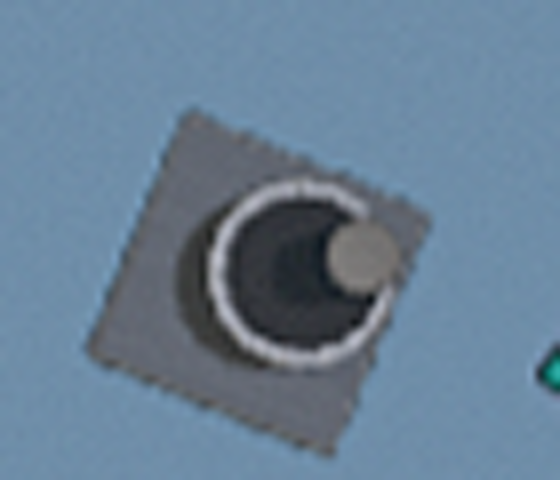

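View pics/sprobe.png

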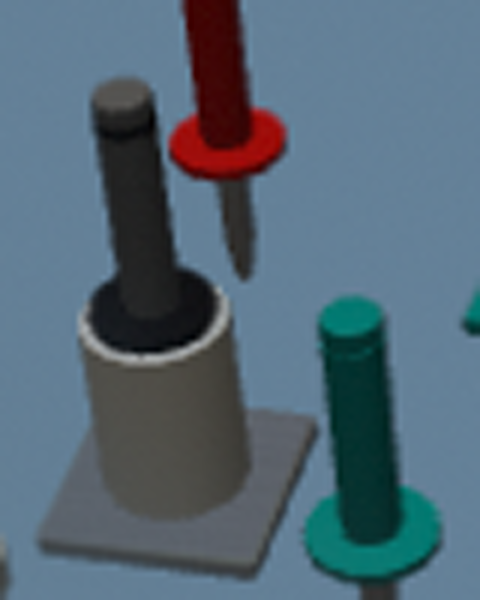

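View pics/sbox.png

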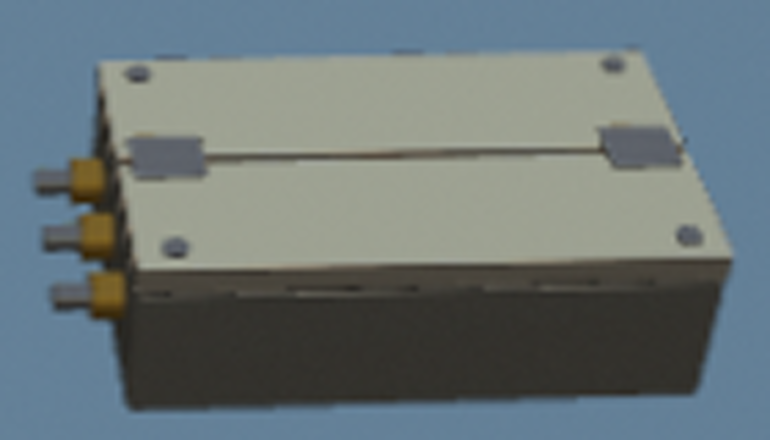

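```bash
python3 - <<'E'
from h import *
import pickle
S,T=pickle.load(open("im0.pkl","rb"))
def c(im,pts,x,y,f,z): 
    p=(np.array(pts,float)+.5)/f-.5+[x,y]; return p,px2w(im,p,z).round(4)[:,:2]
print("seam T",c(T,[(525,290),(167,217)],145,125,5.5,.07)[1])
print("corners T",c(T,[(122,50),(638,150),(580,460),(57,356)],145,125,5.5,.07)[1])
print("seam S",c(S,[(206,158),(603,150)],365,165,5.5,.07)[1])
print("corners S",c(S,[(640,50),(98,62),(133,270),(730,258)],365,165,5.5,.07)[1])
print("probe top T",c(T,[(363,258)],355,160,8,.17)[1],"rim T",c(T,[(303,273)],355,160,8,.08)[1],"foot T",c(T,[(193,108),(432,212),(333,458),(90,350)],355,160,8,.005)[1].mean(0))
print("collar T",c(T,[(305,273)],355,160,8,.085)[1])
print("probe top S",c(S,[(122,92)],210,150,6,.17)[1],"rim S",c(S,[(157,315)],210,150,6,.08)[1],"foot S", c(S,[(97,410),(318,420),(250,575),(40,548)],210,150,6,.005)[1].mean(0))
print("turq top",px2w(T,[(370,142),(381,251),(320,160),(430,104)],.14).round(3)) 
a=c(T,[(525,290),(167,217)],145,125,5.5,.07)[1];print(np.linalg.norm(a[1]-a[0]))
a=c(S,[(206,158),(603,150)],365,165,5.5,.07)[1];print(np.linalg.norm(a[1]-a[0]))
E
```

```text
seam T [[0.5217 0.0468]
 [0.5483 0.1953]]
corners T [[0.6171 0.2169]
 [0.5804 0.0024]
 [0.4528 0.0221]
 [0.4901 0.2383]]
seam S [[0.5236 0.0457]
 [0.5504 0.196 ]]
corners S [[ 4.916e-01  2.390e-01]
 [ 4.550e-01  2.350e-02]
 [ 5.815e-01 -4.000e-04]
 [ 6.209e-01  2.149e-01]]
probe top T [[ 0.4921 -0.2938]] rim T [[ 0.4927 -0.2946]] foot T [ 0.4937  -0.29545]
collar T [[ 0.4924 -0.2943]]
probe top S [[ 0.4944 -0.2944]] rim S [[ 0.4946 -0.2937]] foot S [ 0.4957   -0.295975]
turq top [[ 0.597 -0.236  0.14 ]
 [ 0.371 -0.262  0.14 ]
 [ 0.556 -0.132  0.14 ]
 [ 0.68  -0.36   0.14 ]]
0.15086354761836934
0.15267065860865345
```

```bash
python3 - <<'E'
from plant import ctrl
import numpy as np
for d in range(-90,180,30):
    a=np.radians(d); q=[np.cos(a/2+np.pi/4),np.sin(a/2+np.pi/4),0,0]  # jaw axis angle d
    r=[ctrl.ik(p,q) for p in ([.4937,-.2945,.28],[.4937,-.2945,.111],[.522,.0465,.169],[.549,.1955,.169])]
    print(d,[None if x is None else np.round(x,2).tolist() for x in r])
E
```

```text
-90 [[-0.08, 0.54, 0.98, 1.56, -0.46, 1.28, -0.61], [-0.12, 0.84, 1.15, 1.8, -0.87, 1.1, -0.23], [-0.49, 0.46, 0.52, 1.86, -0.28, 0.9, -1.41], [-0.69, 0.54, 0.48, 1.71, -0.29, 0.97, -1.67]]
-60 [[-0.05, 0.52, 0.92, 1.56, -0.43, 1.27, -0.12], [-0.1, 0.8, 1.08, 1.8, -0.81, 1.06, 0.24], [-0.44, 0.45, 0.45, 1.86, -0.24, 0.89, -0.92], [-0.62, 0.52, 0.37, 1.71, -0.22, 0.95, -1.21]]
-30 [[-0.02, 0.5, 0.85, 1.56, -0.39, 1.26, 0.37], [-0.05, 0.74, 0.96, 1.8, -0.72, 0.99, 0.68], [-0.38, 0.43, 0.35, 1.86, -0.19, 0.88, -0.46], [-0.55, 0.51, 0.26, 1.71, -0.15, 0.95, -0.76]]
0 [[-0.04, 0.51, 0.88, 1.56, -0.41, 1.26, 0.91], [0.04, 0.66, 0.75, 1.8, -0.56, 0.9, 1.05], [-0.31, 0.42, 0.25, 1.86, -0.13, 0.88, 0.0], [-0.46, 0.5, 0.12, 1.71, -0.07, 0.94, -0.31]]
30 [[0.0, 0.49, 0.8, 1.56, -0.36, 1.25, 1.39], [0.21, 0.59, 0.45, 1.8, -0.33, 0.83, 1.35], [-0.23, 0.42, 0.14, 1.86, -0.07, 0.87, 0.47], [-0.38, 0.49, -0.01, 1.71, 0.0, 0.94, 0.14]]
60 [[0.08, 0.45, 0.66, 1.56, -0.29, 1.23, 1.84], [0.31, 0.57, 0.29, 1.8, -0.21, 0.81, 1.75], [-0.14, 0.41, 0.01, 1.86, -0.0, 0.87, 0.92], [-0.3, 0.49, -0.13, 1.71, 0.08, 0.95, 0.59]]
90 [[0.09, 0.45, 0.64, 1.56, -0.28, 1.22, 2.35], [0.36, 0.56, 0.21, 1.8, -0.16, 0.8, 2.22], [-0.05, 0.41, -0.12, 1.86, 0.06, 0.88, 1.37], [-0.24, 0.5, -0.23, 1.71, 0.13, 0.95, 1.06]]
120 [[0.13, 0.44, 0.58, 1.56, -0.25, 1.22, 2.84], [0.42, 0.55, 0.12, 1.8, -0.09, 0.8, 2.68], [0.04, 0.42, -0.26, 1.86, 0.13, 0.88, 1.82], [-0.15, 0.51, -0.37, 1.7, 0.21, 0.97, 1.5]]
150 [[-0.14, 0.61, 1.15, 1.56, -0.57, 1.34, -2.59], [-0.12, 0.84, 1.15, 1.8, -0.87, 1.1, -2.32], [0.14, 0.43, -0.4, 1.85, 0.21, 0.9, 2.26], [-0.06, 0.53, -0.5, 1.7, 0.3, 0.99, 1.94]]
```

```bash
cat >> h.py <<'E'
a_=np.radians(30); Q=[float(np.cos(a_/2+np.pi/4)),float(np.sin(a_/2+np.pi/4)),0,0]
E
python3 - <<'E'
from plant import ctrl
from h import *
ctrl.reach([.4937,-.2945,.28],Q)
im=ctrl.get_image("wrist"); cv2.imwrite("pics/w1.png",im["color"])
o=ctrl.get_obs(); print(o["t"],o["position"],o["eef_rot"],o["joint_pos"].round(2))
print(w2px(im,[[.4937,-.2945,.17],[.4937,-.2945,.085],[.4937,-.2945,.08]]))
print([(round(d["p"],2),d["extent"]) for d in ctrl.look_for("wrist","probe")])
E
```

```text
4.1083 [ 0.49419387 -0.29373185  0.27982443] [ 4.99372110e-01  8.66387587e-01  1.40216173e-04 -1.58806666e-04] [ 0.    0.49  0.8   1.56 -0.36  1.25  1.39]
[[314.18223366 195.99341634]
 [314.41085009 176.23755708]
 [314.4209752  175.36377944]]
[(0.95, [316.2, 179.9, 38.3, 47.0]), (0.84, [446.4, 152.2, 105.7, 42.4]), (0.81, [315.8, 119.8, 107.1, 36.7])]
```

View pics/w1.png

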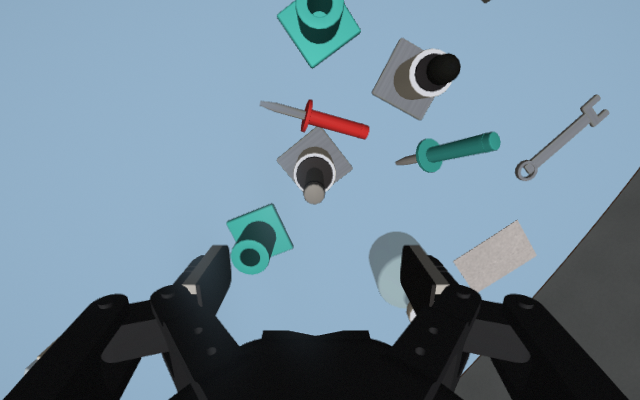

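```bash
python3 - <<'E'
from plant import ctrl
from h import *
ctrl.line_to([.4937,-.2945,.113],vel=0.12)
o=ctrl.get_obs(); print(o["t"],o["position"],o["ft_force"])
ctrl.grip(0.0,50)
o=ctrl.get_obs(); print(o["t"],o["position"],o["ft_force"],o["gripper_width"])
ctrl.line_to([.4937,-.2945,.27],vel=0.1)
o=ctrl.get_obs(); print(o["t"],o["position"],o["ft_force"],o["gripper_width"],o["joint_pos"].round(2))
im=ctrl.get_image("wrist"); cv2.imwrite("pics/w2.png",im["color"])
S=ctrl.get_image("scene"); cv2.imwrite("pics/s2.png",S["color"])
T=ctrl.get_image("top"); cv2.imwrite("pics/t2.png",T["color"])
E
```

```text
5.7 [ 0.49399701 -0.29484992  0.1136586 ] [-0.34811562 -0.37285137  0.04736295]
6.3167 [ 0.49368876 -0.29454681  0.11311728] [0.14865454 0.40939261 1.20240175] 0.22047827543579232
8.0333 [ 0.49351892 -0.29429629  0.26940569] [ 0.92448661 -0.50651798 -2.02395867] 0.2192438536188199 [ 0.01  0.49  0.8   1.58 -0.37  1.22  1.39]
```

View pics/w2.png

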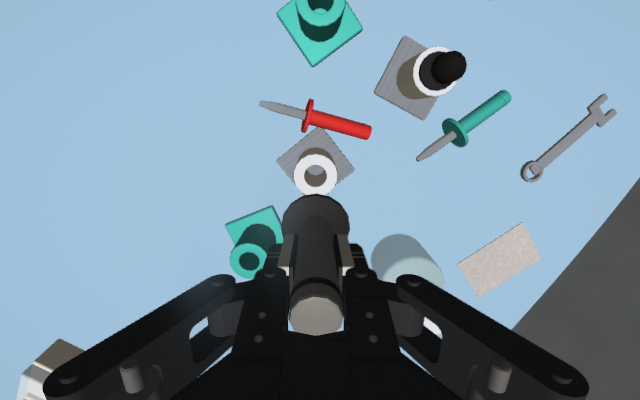

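View pics/s2.png

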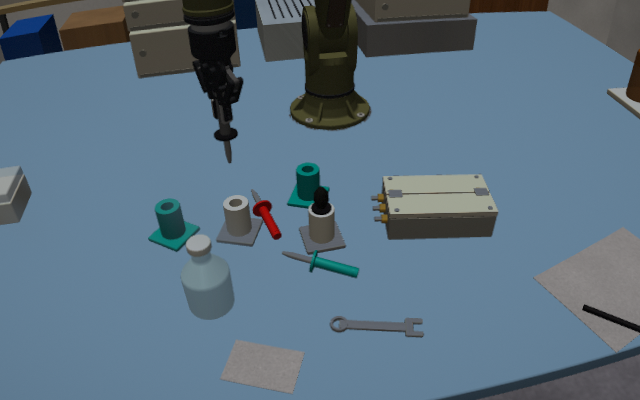

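```bash
python3 - <<'E'
from plant import ctrl
from h import *
S=ctrl.get_image("scene"); T=ctrl.get_image("top")
cv2.imwrite("pics/s3.png",cv2.resize(S["color"][80:180,180:280],None,fx=6,fy=6,interpolation=cv2.INTER_CUBIC))
cv2.imwrite("pics/t3.png",T["color"])
p=ctrl.get_obs()["position"]
for z in (0,.06,.065): print(((w2px(S,[p[0],p[1],p[2]-.093+z])-[180,80]+.5)*6-.5).round(1))
E
```

```text
[[299. 493.]]
[[275.4 329.4]]
[[273.4 315.2]]
```

View pics/s3.png

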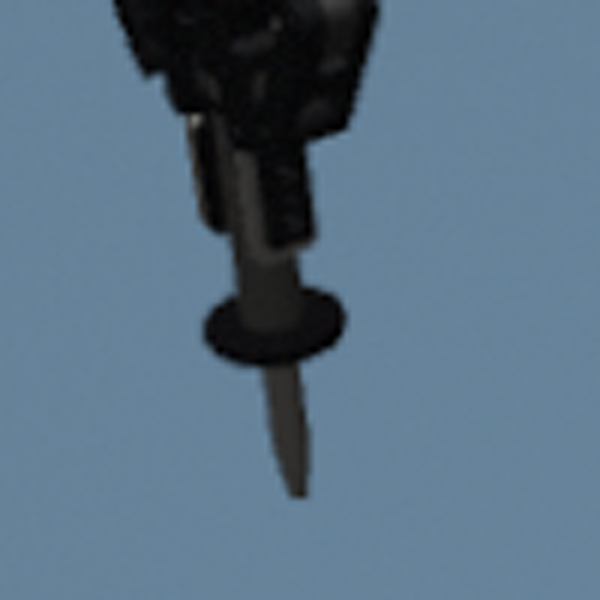

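View pics/t3.png

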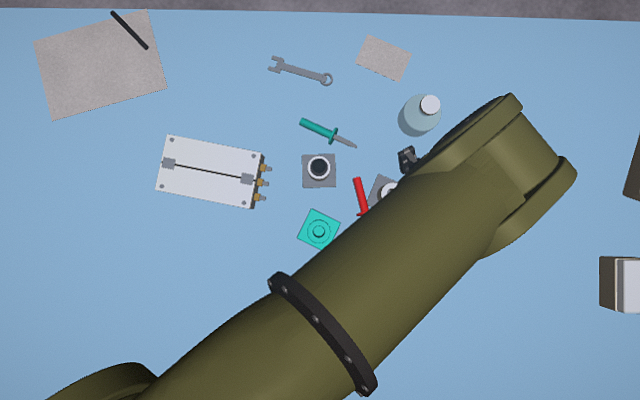

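```bash
python3 - <<'E'
from plant import ctrl
from h import *
import pickle
a=[.5222,.0465]; b=[.549,.1955]
ctrl.line_to([*a,.27],vel=0.2)
W=ctrl.get_image("wrist")
ctrl.line_to([*a,.185],vel=0.12)
ctrl.dwell(.3)
S=ctrl.get_image("scene");T=ctrl.get_image("top");W2=ctrl.get_image("wrist")
o=ctrl.get_obs(); print(o["t"],o["position"],o["ft_force"],o["eef_rot"],o["joint_pos"].round(2))
pickle.dump((W,S,T,W2,o["position"]),open("im4.pkl","wb"))
cv2.imwrite("pics/w4.png",W["color"]);cv2.imwrite("pics/w4b.png",W2["color"]);cv2.imwrite("pics/s4full.png",S["color"])
cv2.imwrite("pics/s4.png",cv2.resize(S["color"][130:240,365:505],None,fx=5.5,fy=5.5,interpolation=cv2.INTER_CUBIC))
p=o["position"]
print(((w2px(S,[[p[0],p[1],p[2]-.093],[*p[:2],.07]])-[365,130]+.5)*5.5-.5).round(1))
print(w2px(W,[[*a,.07],[*b,.07]]),w2px(W2,[[*a,.07],[*b,.07]]))
E
```

```text
11.5 [0.52226752 0.04655346 0.18518052] [ 0.7995776  -1.10385753 -1.79928402] [4.99935699e-01 8.66062510e-01 1.23859792e-04 1.01523665e-04] [-0.64  0.49  0.77  1.84 -0.41  0.97  0.83]
[[211.8 300.5]
 [207.1 348.1]]
[[315.74266106 173.9714333 ]
 [403.83309714  71.54942624]] [[315.02267135 193.83348128]
 [432.87203286  59.47906285]]
```

View pics/s4.png

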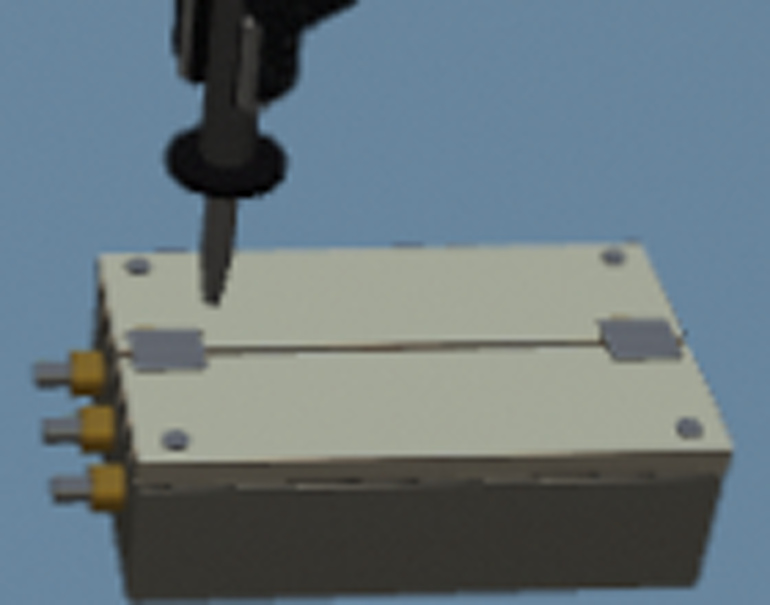

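View pics/w4.png

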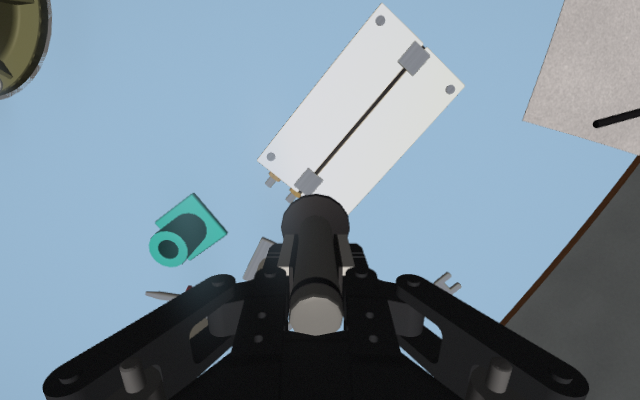

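View pics/w4b.png

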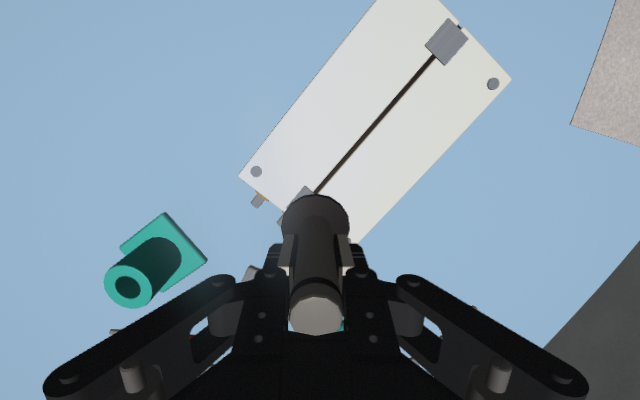

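```bash
python3 - <<'E'
from h import *
import pickle
W,S,T,W2,p=pickle.load(open("im4.pkl","rb"))
c=cv2.resize(W["color"][40:190,280:440],None,fx=4,fy=4,interpolation=cv2.INTER_CUBIC)
cv2.imwrite("pics/wz.png",c)
# sample darkest point across seam for each image
for n,im in(("W",W),("W2",W2),("S",S),("T",T)):
    g=cv2.cvtColor(im["color"],cv2.COLOR_BGR2GRAY).astype(np.float32)
    a=np.array([.5222,.0465]);b=np.array([.549,.1955]);u=(b-a)/np.linalg.norm(b-a);v=np.array([-u[1],u[0]])
    xs=np.arange(.01,.145,.005);ys=np.arange(-.008,.0081,.0005)
    out=[]
    for x in xs:
        P=np.array([[*(a+u*x+v*y),.07] for y in ys]);q=w2px(im,P).astype(np.float32)
        val=cv2.remap(g,q[:,0].reshape(1,-1),q[:,1].reshape(1,-1),cv2.INTER_LINEAR)[0]
        w=np.clip(np.median(val)-val-15,0,None); out.append((w*ys).sum()/w.sum() if w.sum()>0 else np.nan)
    out=np.array(out)*1000;print(n,out.round(1))
E
```

```text
W [1.  0.9 1.1 1.  1.  1.  1.2 1.1 1.1 1.1 1.2 1.2 1.3 1.3 1.3 1.3 1.3 1.3
 1.4 1.3 1.4 1.4 1.5 1.4 1.5 1.5 1.5]
W2 [1.  1.1 1.1 1.1 1.2 1.2 1.2 1.2 1.3 1.2 1.3 1.3 1.3 1.4 1.4 1.4 1.4 1.4
 1.4 1.5 1.5 1.5 1.6 1.5 1.6 1.7 1.7]
S [-1.7 -1.3 -1.4 -1.6 -1.7 -1.6 -1.7 -1.8 -2.  -2.1 -2.2 -2.2 -2.2 -1.9
 -1.7 -1.7 -1.4 -1.2 -1.2 -0.7 -0.9 -1.  -1.1 -1.2 -1.1 -1.3 -1.4]
T [ nan  nan  nan  nan  nan  nan  nan -6.4  nan  nan  nan  nan  nan  nan
  nan  nan  nan  nan  nan  nan  nan  nan  nan  nan  nan  nan  nan]
```

View pics/wz.png

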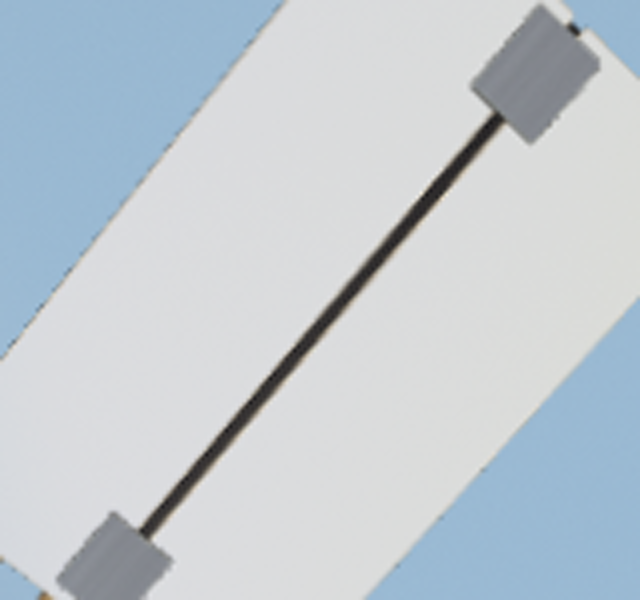

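```bash
python3 - <<'E'
from plant import ctrl
from h import *
a=np.array([.5222,.0465]);b=np.array([.549,.1955]);u=(b-a)/np.linalg.norm(b-a);v=np.array([-u[1],u[0]])
s=a-u*.001+v*.0004; e=b+u*.001+v*.0005
ctrl.line_to([*s,.1711],vel=0.05); ctrl.dwell(.5)
S=ctrl.get_image("scene")
o=ctrl.get_obs(); print(o["t"],o["position"],s)
ctrl.line_to([*e,.1711],vel=0.03)
o=ctrl.get_obs(); print(o["t"],o["position"],e,o["eef_rot"])
ctrl.dwell(.4)
S2=ctrl.get_image("scene")
o=ctrl.get_obs(); print(o["t"],o["position"],o["gripper_width"],o["ft_force"])
f=lambda S:cv2.resize(S["color"][150:220,365:505],None,fx=4,fy=4,interpolation=cv2.INTER_CUBIC)
cv2.imwrite("pics/s5.png",np.vstack([f(S),f(S2)]))
E
```

```text
12.475 [0.52163205 0.04560246 0.1711463 ] [0.52162929 0.0455866 ]
17.7417 [0.54868126 0.19653155 0.17109445] [0.54868492 0.19657272] [ 5.00021247e-01  8.66013136e-01 -2.30575033e-05 -8.34119500e-07]
18.1917 [0.54869453 0.19656182 0.17108945] 0.21977939818836062 [ 0.10420508  0.35354439 -1.70735226]
```

View pics/s5.png

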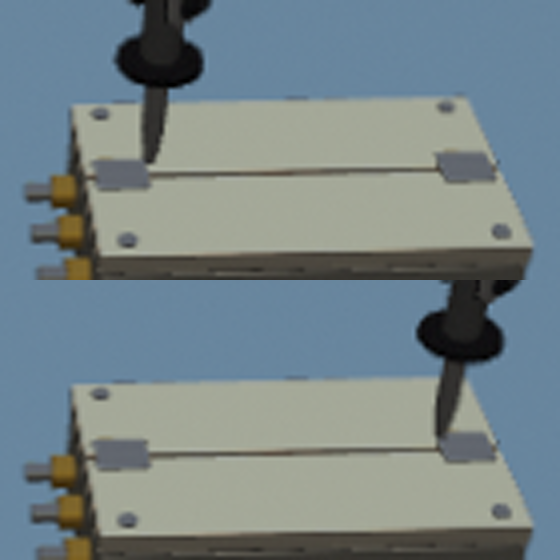

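```bash
python3 - <<'E'
from plant import ctrl
from h import *
p=ctrl.get_obs()["position"]
ctrl.line_to([p[0],p[1],.27],vel=0.12)
ctrl.line_to([.4937,-.2945,.27],vel=0.2); ctrl.dwell(.3)
W=ctrl.get_image("wrist");S=ctrl.get_image("scene")
print(ctrl.get_obs()["t"],ctrl.get_obs()["position"])
cv2.imwrite("pics/w6.png",cv2.resize(W["color"][110:220,240:400],None,fx=5,fy=5,interpolation=cv2.INTER_CUBIC))
cv2.imwrite("pics/s6.png",cv2.resize(S["color"][90:250,180:340],None,fx=3.75,fy=3.75,interpolation=cv2.INTER_CUBIC))
print(w2px(W,[.4937,-.2945,.08]),w2px(S,[.4937,-.2945,.08]))
th=np.linspace(0,6.28,60)
for im,n in((W,"W"),(S,"S")):
    g=im["color"].copy()
    for r in(.013,.026):
        for q in w2px(im,np.c_[.4937+r*np.cos(th),-.2945+r*np.sin(th),th*0+.08]): g[int(round(q[1])),int(round(q[0]))]=(0,0,255)
    x,y=(270,130) if n=="W" else (205,180)
    cv2.imwrite(f"pics/ov{n}.png",cv2.resize(g[y:y+90,x:x+90],None,fx=6,fy=6,interpolation=cv2.INTER_NEAREST))
E
```

```text
22.1833 [ 0.49375867 -0.29440792  0.27001551]
[[315.03515094 176.76477133]] [[235.34862645 201.85683127]]
```

View pics/ovW.png

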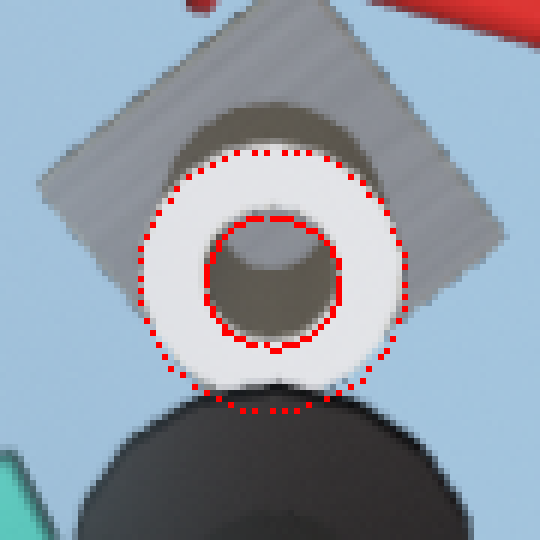

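View pics/ovS.png

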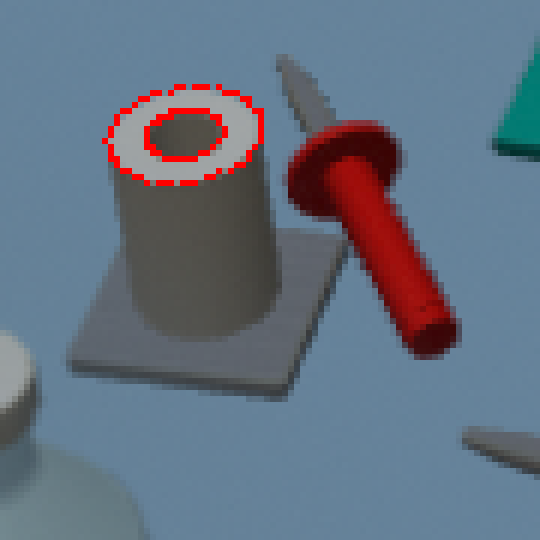

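View pics/s6.png

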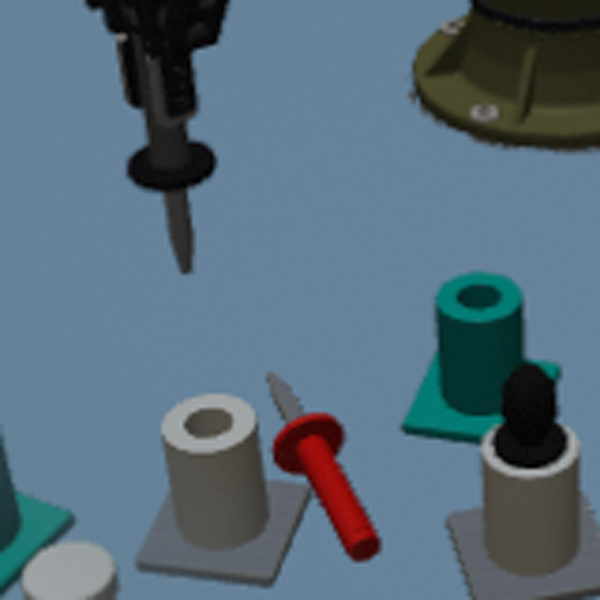

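```bash
python3 - <<'E'
from plant import ctrl
from h import *
f0=ctrl.get_obs()["ft_force"]
for z,v in((.19,.12),(.135,.06),(.118,.04),(.1145,.02),(.1135,.01)):
    ctrl.line_to([.4937,-.2945,z],vel=v); o=ctrl.get_obs(); d=o["ft_force"]-f0
    print(round(o["t"],2),o["position"].round(4),d.round(2))
    if np.linalg.norm(d)>8: print("contact"); break
ctrl.dwell(.3)
S=ctrl.get_image("scene");print(ctrl.get_obs()["ft_force"]-f0)
cv2.imwrite("pics/s7.png",cv2.resize(S["color"][100:260,180:340],None,fx=3.75,fy=3.75,interpolation=cv2.INTER_CUBIC))
E
```

```text
23.0 [ 0.4939 -0.2949  0.1906] [ 0.97 -0.39 -0.43]
24.07 [ 0.4939 -0.2947  0.1353] [-0.04 -1.04 -0.35]
24.64 [ 0.4936 -0.2945  0.1178] [ 0.36 -2.07 -1.06]
24.97 [ 0.4937 -0.2944  0.1144] [ 0.73 -0.74  0.42]
25.22 [ 0.4937 -0.2945  0.1135] [ 1.55 -0.07 -0.3 ]
[ 0.61916501  0.2214971  -0.06788878]
```

View pics/s7.png

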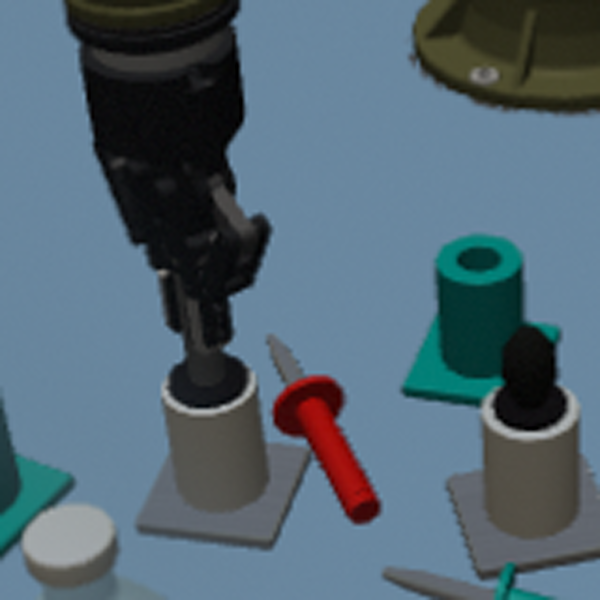

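```bash
python3 - <<'E'
from plant import ctrl
from h import *
for z in (.1132,.1129):
    ctrl.line_to([.4937,-.2945,z],vel=.01); ctrl.dwell(.15); o=ctrl.get_obs()
    print(z,o["ft_force"])
    if o["ft_force"][2]>1: break
ctrl.grip(1.0); ctrl.dwell(.3)
ctrl.line_to([.4937,-.2945,.30],vel=.12)
ctrl.dwell(.5)
S=ctrl.get_image("scene");W=ctrl.get_image("wrist");o=ctrl.get_obs();print(o["t"],o["position"],o["ft_force"])
cv2.imwrite("pics/s8.png",cv2.resize(S["color"][100:260,180:340],None,fx=3.75,fy=3.75,interpolation=cv2.INTER_CUBIC))
cv2.imwrite("pics/w8.png",W["color"])
for z in(.17,.085): print(((w2px(S,[.4937,-.2945,z])-[180,100]+.5)*3.75-.5), w2px(W,[.4937,-.2945,z]))
E
```

```text
0.1132 [ 0.6572346   0.48059159 -0.81784021]
0.1129 [-0.33145104  0.40263768  2.96360721]
29.6333 [ 0.49370377 -0.29451442  0.3000026 ] [-0.26784318 -0.55335474 -0.19846009]
[[188.29309557 244.10340699]] [[315.20854672 189.751024  ]]
[[207.82867239 375.98760032]] [[315.20301394 172.41761267]]
```

View pics/s8.png

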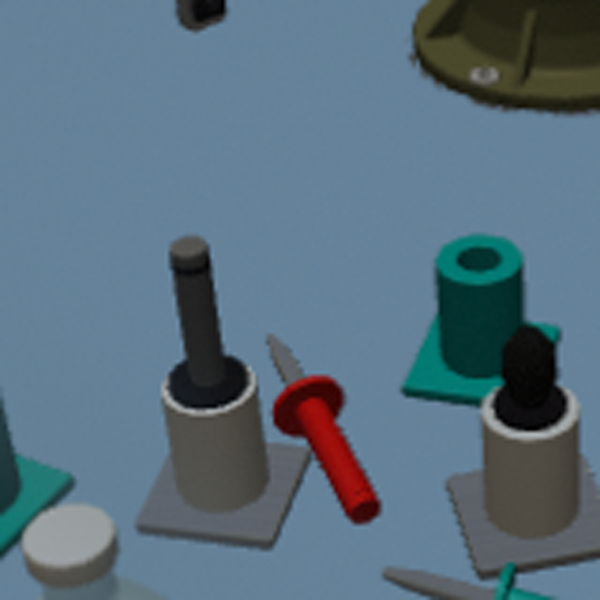

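View pics/w8.png

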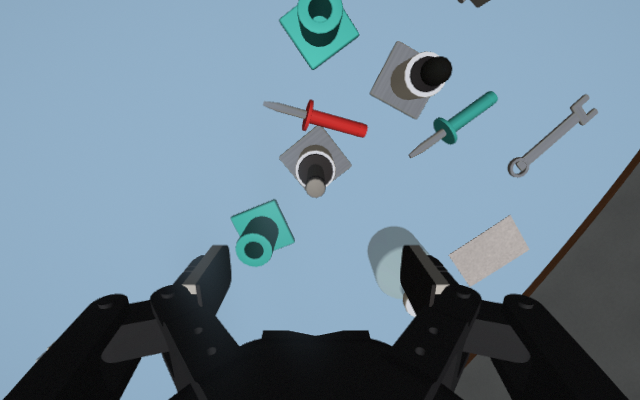

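The probe stands upright with its collar on the rim: the handle top shows at (189,246) in the scene crop, against (188,244) predicted. The dropper hasn't moved and the gripper is clear, so I'm handing the job in.

```bash
python3 -c "
from plant import ctrl
ctrl.finish_job(); print(ctrl.get_obs()['t'])"
```

```text
the job is handed in; nothing more can be done
the job is handed in; nothing more can be done
```

The seam is checked, the probe is back in its own stand, and the job was handed in at about 30 s of the 64 s allowed.

**Seam pass:** I started at the clip by the brass unions and followed the seam to the clip at the other end. The tip was about 8 mm above the cover, and the 153 mm line took 5.3 s, a mean of about 3 cm/s. The scene camera showed the tip over the seam at both ends.

**Putting it back:** I lowered the probe into its stand until it touched lightly (about 3 N), let go and backed off straight up. The last pictures show it upright with its collar on the rim, within about 1 mm of where it should be. The dropper was not touched, and the gripper is clear of everything.

**Disagreements:**
- **Seam position:** the wrist and scene cameras put the seam about 2.5 mm apart sideways. I steered between them, so the tip may have been about 1 mm off the centre of the gap.
- **Look-alike probes:** the red and turquoise ones stood upright in the first pictures and had toppled by the next one. The arm had not been near them. They were lying on the bench, the red one by the probe stand's foot, and I left them alone.

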